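# Hold a filter cartridge against its seal with the bay flap

### The job

Pull the hinged flap of the cartridge bay all the way down, lay the white cartridge with the neck (not the shorter spent one without a neck) in the two V-saddles with its neck towards the sprung seal, and let go of it. Then push the flap back up until it is upright, flush with its two posts, so that it presses the cartridge on the seal with a steady 12 N or so, never squeezing the seal much harder; keep it there, and finish while still holding the flap, as a colleague will then put in its screws. Leave the other things on the bench where they are.

Things in the scene. Friction and masses are not known exactly. Their poses are not given: they have to be found in the camera images.
- bay: cartridge bay fixed on the bench, aluminium base plate 250 x 130 x 12 mm; origin at the centre of its underside, z up, x from the flap end (robot side) to the seal end, y to the left. Two flap posts 8 x 10 mm, tops 97 mm above the bench, at x = -100, y = +-56 mm. Seal housing block 90 mm wide, 85 mm high, x from 76 to 120 mm
- saddles (a point): point on the bay's centre line, half-way between the two V-saddles, at the height where the cartridge's axis lies (x = -40, y = 0, z = 55 mm in the bay's frame). The saddles are 90 degree Vs, 8 mm thick, 38 mm either side of this point along x, tops 52 mm above the bench and 62 mm apart; the room between them is free. With cart_center here the neck is 2 mm short of the free seal; up to 12 mm nearer the flap is good too
- flap (a joint): angle of the bottom-hinged flap: 0 = upright, flush with the posts; grows as it comes down towards the robot, stop at 1.1 rad (all the way down); it can go 0.25 rad inwards past upright. Stiff hinge (0.12 N m): it stays where left if nothing presses on it. Starts at 0 to 0.25. At 0 with the cartridge in, the seal is pushed in 10 mm; 0.1 rad less is 4 mm more
- flap_edge (a point): middle of the flap's top edge. The aluminium flap is 98 mm wide, 8 mm thick and 95 mm high from its hinge line to this edge; a slippery plastic nub (18 mm across, 8 mm proud) on its inner face, 41 mm above the hinge line, pushes on the cartridge's flat end. x, z of this frame: inward normal and upward along the flap
- flap_hinge (a point): middle of the flap's hinge line (along the bay's y), at x = -100, z = 14 mm in the bay's frame, in the middle of the flap's thickness; fixed
- seal (a joint): how far the sprung seal plate is pushed in, 0 = free, up to 0.020 m; spring of 1.2 N per mm, so 0.010 m is 12 N; as the nub is nearer the hinge, that takes only about 6 to 7 N of push near the flap's top edge, and the spring opens the flap again if let go
- seal_face (a point): centre of the round seal plate's face (44 mm across) that meets the neck; when free at x = +42, y = 0, z = 55 mm in the bay's frame; it yields along the bay's +x
- cart_center (a point): on the axis, half-way along the 120 mm body, of the white cartridge to fit: cylinder 48 mm across with a neck 21 mm across and 20 mm long at one end, 140 mm over all, 0.2 to 0.4 kg, lying on the bench; x runs along its axis towards the neck (y and z turn as it rolls)
- cart_neck (a point): centre of the flat end of that cartridge's neck, 80 mm from point cart_center along its x
- spent_center (a point): centre of the spent cartridge: same white cylinder 48 mm across but 100 mm long and without a neck, lying; bystander
- screwdriver: screwdriver, 180 mm long, black handle, lying on the bench; bystander
- beaker: clear open beaker, 90 mm across and 110 mm tall, standing; origin under its foot; bystander
- bottle: glass reagent bottle, 84 mm across and 170 mm tall, standing; origin under its foot; bystander
- jar: white jar, 64 mm across and 80 mm tall, standing; origin under its foot; bystander
- tipbox: grey closed box 120 x 85 x 60 mm; origin under its foot; bystander
- wrench: steel wrench, 160 mm long, lying; bystander
There are look-alikes about, which are no part of the job. Leave any blue or brown look-alike of the part that bears cart_center alone.

How it is judged:
By the outcome, as a careful person would: the job done as asked, in the order asked, and still so for the second after the job is handed in, while the arm keeps its last pose, push and grip.
It also fails if it takes over 72 s, if anything falls off the work surface, if the arm or the gripper's body presses on something with over 40 N, if the wrist force passes 120 N, or if a joint passes its speed limit or range.

### The arm

A 6-joint arm with a two-finger parallel gripper is mounted at the origin on the work surface. World frame = base frame: x ahead of the robot, y to its left, z up, the work surface at z = 0. Lengths are in mm, angles in rad, forces in N, time in s.
With the tool pointing down it reaches from about 350 to 925 mm from the base axis. Payload 6.4 kg.
Tool frame: the origin (TCP) lies midway between the tips of the shut fingers; the grasp point (between the pads) lies 19 mm behind it; y points along the fingers, z is the direction in which the jaws open and shut, and the axes are right-handed (so a half turn about y gives the same grasp; the last joint's range is limited). The gripper opens to 94 mm and grips with 3 to 60 N. Pads are 16 mm wide; open, the fingers measure 119 mm over their backs; the gripper's body (75 mm by 177 mm) begins 78 mm behind the grasp point.
Start: joints at [1.119, 0.245, 1.558, -0, 1.339, -0.174], TCP at [178.253, 625.092, 205.455] pointing down, gripper open.
Joint ranges: [-3.13, 3.13], [-1.02, 2.26], [0.13, 2.54], [-0.95, 4.09], [0.21, 2.88], [-2.74, 2.74]. Speed limits (rad/s): [2.57, 2.57, 3.14, 3.14, 3.14, 3.14].

### API

Orientations are given as a unit quaternion [x, y, z, w].
In Python, from bench import bot, eyes, nets gives the robot as it stands.
- The arm moves only by the tool servo_tool, never from a script. Its argument "rows" is a list of rows, each an object of numbers: "tx", "ty", "tz": the shift along the tool's x, y, z in mm; "wx", "wy", "wz": the turn, a rotation vector about the tool's x, y, z in degrees. In form: [{"tx": .., "ty": .., "tz": .., "wx": .., "wy": .., "wz": ..}, ...]. A call has 1 to 20 rows; each row is the pose to reach, as a shift and turn from the pose commanded when the call began, along the tool's axes at that moment; what a row does not reach only later rows make up. A row lasts 1/10 s, in which the tool goes at most 50 mm and 8.59 degrees, less where a joint would pass 70% of its speed; a pose out of reach is approached as far as the arm can. A call with a gripper value outside its range is refused whole. "hand" is the closure in counts, from 0 (fully open) to 255 (shut), set as the call begins (left out, the last holds). The fingers move at their own pace and stop on an object; "newtons" is the grip in N (left out, the last holds). Time passes only in rows, so rows that repeat a pose let the fingers close. It gives the time, the measured TCP pose, the force and the opening at its end, in the units of the state.
- bot.get_obs(): the state, without advancing time (a new reading comes with each control period).
- eyes.grab_frame(name): name is "scene" or "side" or "wrist"; returns the picture (480x640x3 uint8, blue, green, red); there is no depth.
- eyes.calibration(name): a dict with "K" (3x3 intrinsics, pixels), "R" (3x3) and "t" (3): a world point X has camera coordinates R X + t. Camera axes: x right, y down, z forward; pixel columns grow to the right and rows downward; lengths in mm; the calibration is good to about 2 mm. A picture is of the moment at which its call begins: read the wrist's pose just before it. calibration takes no time and is no camera call; for the wrist camera it gives the pose at the moment of the call.
- bot.job_done(): hands the job in, once; it reports no verdict.
Trained networks look in the newest picture that a camera, given by its name, has taken for a name from the list of things; names that differ only in an ending like _2 or _b are one class to them, and where a whole thing is asked for, a point or a joint stands for the part that bears it (a point fixed in the world has none). Each returns a list of dicts, best first, with "score" (0 to 1); they miss things now and then, are a little off and sometimes report something else, mostly with a low value. They report only what shows in the picture. A call takes as long as a camera call. They do not tell look-alikes from the thing itself.
- nets.spot_in(query, camera): "point" ([x, y, z] in mm, in world coordinates, good to about 4 mm: the middle of the surface that is visible of it).
The state is a dict: "time": time; "joint_pos": joint angles; "joint_vel": joint speeds; "joint_torque": joint torques, N m; "position": TCP position; "tcp_rot": TCP orientation; "contact_force": force on the tool from outside, world axes, zero at the start; "moment": the same for the moment, N m; "opening": finger opening in mm.
Only numpy, scipy, OpenCV 4.12 (cv2) and the standard library are available. Lean on these libraries where they do the work, as an engineer would, in place of code of your own. Each camera call takes 0.05 s, during which the arm holds its last target.

## Working session

There is one attempt and no reset: what is moved stays moved. The work goes in short steps, Python scripts to look and compute and a tool call to move; the robot and the scene stay as the last step left them, time stands still between calls to the robot, and variables do not carry over. Pictures are saved under pics/ and viewed, and the job is handed in when it is done.

Besides the shell and the picture viewer there is one more tool, called after ">>>" as name(argument=value, ...) on one line, values as JSON. servo_tool: Moves the arm, as the interface text tells. Its arguments: {"type":"object","properties":{"rows":{"type":"array","items":{"type":"object","properties":{"tx":{"type":"number"},"ty":{"type":"number"},"tz":{"type":"number"},"wx":{"type":"number"},"wy":{"type":"number"},"wz":{"type":"number"}}}},"hand":{"type":"number"},"newtons":{"type":"number"}},"required":["rows"]}

```bash
ls; mkdir -p pics; python3 - <<'E'
from bench import bot, eyes, nets
import cv2
o=bot.get_obs(); print(o)
for c in ["scene","side","wrist"]:
    im=eyes.grab_frame(c); cv2.imwrite(f"pics/a_{c}.png",im)
    k=eyes.calibration(c); print(c,k)
for c in ["scene","side"]:
    for q in ["bay","cart_center","cart_neck","spent_center","flap_edge","flap_hinge","seal_face","saddles"]:
        try:
            r=nets.spot_in(q,c); print(c,q,[( [round(v) for v in d["point"]],round(d["score"],2)) for d in r[:5]])
        except Exception as e: print(c,q,e)
E
```

```text
pics
{'time': 0.0, 'joint_pos': array([ 1.11894501e+00,  2.45801157e-01,  1.55897243e+00, -2.07859885e-05,
        1.33872391e+00, -1.74100120e-01]), 'joint_vel': array([ 6.79987136e-04,  2.04995246e-04,  8.18251997e-05,  7.19776563e-04,
        2.47590965e-03, -4.98203017e-04]), 'joint_torque': array([-4.26105480e-04, -4.15828049e+01, -3.14608634e+01,  6.84346422e-02,
        3.32176045e-02, -1.40185939e-04]), 'position': array([177.96260966, 624.54605898, 204.37598968]), 'tcp_rot': array([ 0.70094182, -0.09808335,  0.09768225, -0.69965592]), 'contact_force': array([ 0.54782459, -0.34348323, -0.04607745]), 'moment': array([-0.03069232,  0.02018263, -0.05356566]), 'opening': 93.70829247314082}
scene {'K': array([[588.15068732,   0.        , 322.51411933],
       [  0.        , 588.15068732, 236.99070846],
       [  0.        ,   0.        ,   1.        ]]), 'R': array([[-0.84241813,  0.53859802, -0.01561605],
       [ 0.33971667,  0.50840681, -0.79127435],
       [-0.4182395 , -0.67188889, -0.61126184]]), 't': array([ 427.69048567, -107.74055419, 1825.24713627])}
side {'K': array([[6
[... 930 characters left out ...]
 38], 0.58)]
scene spent_center [([559, -313, 38], 0.89)]
scene flap_edge [([542, 31, 70], 0.64)]
scene flap_hinge [([639, 47, 16], 0.73), ([648, 432, 70], 0.21)]
scene seal_face [([688, 38, 64], 0.67)]
scene saddles [([637, 45, 22], 0.73)]
side bay [([643, 6, 10], 0.76)]
side cart_center [([331, 189, 46], 0.76), ([512, 239, 35], 0.69), ([302, 443, 34], 0.57), ([646, 405, 72], 0.29)]
side cart_neck [([510, 241, 35], 0.93), ([328, 192, 40], 0.73), ([302, 434, 35], 0.61)]
side spent_center [([545, -336, 44], 0.77)]
side flap_edge [([535, 14, 87], 0.79), ([651, -460, 58], 0.5)]
side flap_hinge [([645, 12, 12], 0.95)]
side seal_face []
side saddles [([447, -492, 8], 0.65), ([645, 11, 14], 0.63)]
```

View pics/a_scene.png

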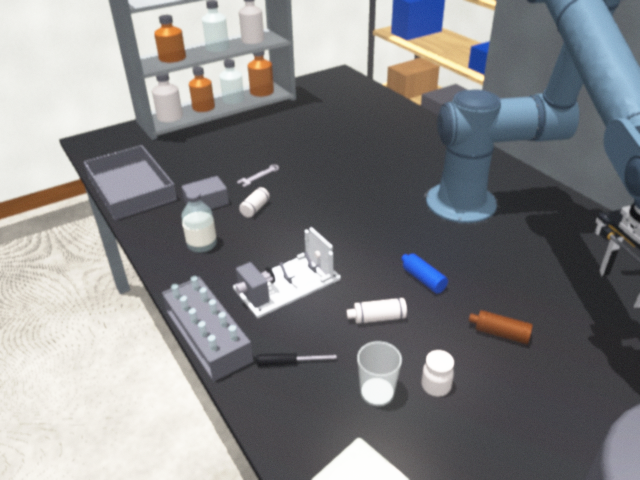

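View pics/a_side.png

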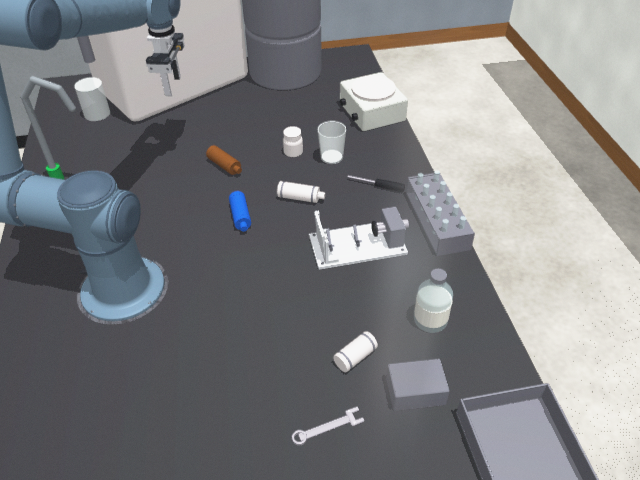

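View pics/a_wrist.png

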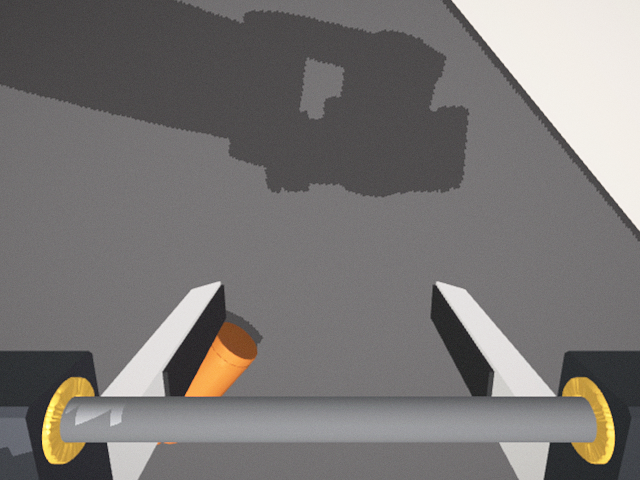

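```bash
python3 - <<'E'
import cv2
a=cv2.imread("pics/a_scene.png")[215:330,220:420]; cv2.imwrite("pics/b1.png",cv2.resize(a,None,fx=4,fy=4,interpolation=cv2.INTER_CUBIC))
a=cv2.imread("pics/a_side.png")[165:275,265:425]; cv2.imwrite("pics/b2.png",cv2.resize(a,None,fx=5,fy=5,interpolation=cv2.INTER_CUBIC))
E
```

```text
(no output)
```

View pics/b1.png

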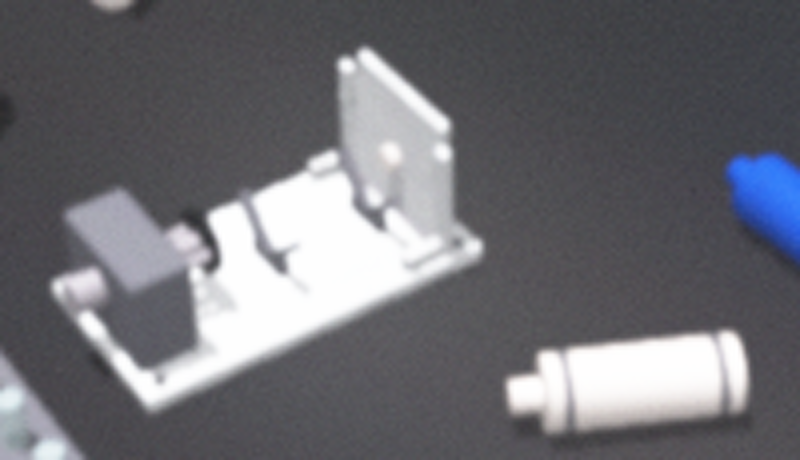

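View pics/b2.png

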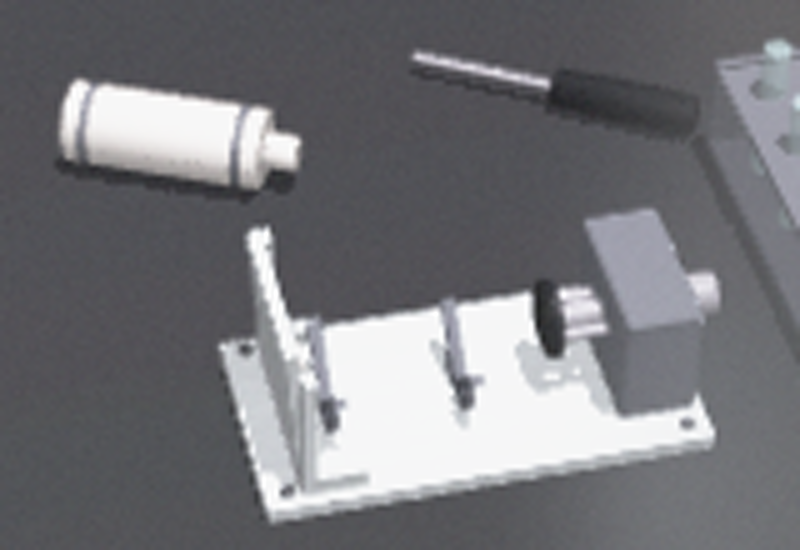

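```bash
cat > h.py <<'E'
import numpy as np, cv2
from scipy.optimize import least_squares
from scipy.spatial.transform import Rotation as Rn
from bench import bot, eyes, nets
def proj(c,X):
    X=np.atleast_2d(X); p=(c["R"]@X.T+np.array(c["t"])[:,None]); q=c["K"]@p; return (q[:2]/q[2]).T
def ray(c,uv,z):
    d=c["R"].T@np.linalg.inv(c["K"])@np.array([uv[0],uv[1],1.]); o=-c["R"].T@c["t"]; return o+d*(z-o[2])/d[2]
def planar(obs,x0):
    # obs: list of (cal, local xyz, uv)
    def P(x,l):
        c,s=np.cos(x[2]),np.sin(x[2]); return np.array([x[0]+c*l[0]-s*l[1],x[1]+s*l[0]+c*l[1],l[2]])
    f=lambda x:np.concatenate([proj(c,P(x,l))[0]-uv for c,l,uv in obs])
    r=least_squares(f,x0,loss="soft_l1",x_scale=[10,10,.1]); return r.x,r.fun.reshape(-1,2) if r.fun.size else r
E
python3 - <<'E'
from h import *
S=eyes.calibration("scene"); D=eyes.calibration("side")
s=lambda u,v:np.array([u/4+220,v/4+215]); d=lambda u,v:np.array([u/5+265,v/5+165])
B=[(S,(-125,65,12),s(482,245)),(S,(125,65,12),s(150,402)),(S,(125,-65,12),s(55,285)),
(D,(-125,65,12),d(220,345)),(D,(-125,-65,12),d(270,512)),(D,(125,-65,12),d(715,432)),
(S,(76,-45,85),s(120,188)),(S,(120,-45,85),s(65,212)),(S,(76,45,85),s(190,262)),(S,(120,45,85),s(130,290)),
(D,(76,45,85),d(585,222)),(D,(120,45,85),d(655,210)),(D,(120,-45,85),d(698,320)),(D,(76,-45,85),d(628,328)),
(S,(-100,56,97),s(443,150)),(S,(-100,-56,97),s(346,62))]
for sub in (B,[b for b in B if b[0] is S],[b for b in B if b[0] is D]):
    x,r=planar(sub,[640,25,0.1]); print(x.round(3)); 
    if sub is B: print(r.round(1).tolist())
C=[(S,(-60,0,24),s(735,368)),(S,(60,0,24),s(550,390)),(S,(80,0,24),s(516,396)),(D,(-60,0,24),d(72,121)),(D,(60,0,24),d(262,150)),(D,(80,0,24),d(293,154))]
for sub in (C,[b for b in C if b[0] is S],[b for b in C if b[0] is D]):
    x,r=planar(sub,[515,250,0.1]); print("cart",x.round(3)); print(r.round(1).tolist())
E
```

```text
[6.36747e+02 2.88080e+01 2.90000e-02]
[[-0.3, -0.5], [-0.6, -0.5], [-1.5, -0.7], [-0.9, -0.5], [-1.0, -0.4], [-0.3, 0.0], [0.1, -1.0], [-1.7, -0.5], [0.5, -0.0], [-0.4, 0.1], [-1.7, -1.5], [-0.4, -1.6], [1.3, -1.5], [-0.6, -0.4], [-0.5, -0.1], [-0.4, 0.1]]
[6.36296e+02 3.04920e+01 3.10000e-02]
[6.37612e+02 2.56810e+01 2.20000e-02]
cart [ 5.06955e+02  2.58399e+02 -4.16000e-01]
[[0.4, 0.1], [-1.8, 0.5], [-1.4, -0.1], [-1.5, -0.0], [-0.6, -0.3], [-0.3, -0.2]]
cart [ 5.04295e+02  2.59104e+02 -4.06000e-01]
[[1.4, -0.4], [-0.6, 0.4], [-0.3, -0.1]]
cart [ 5.09324e+02  2.57668e+02 -4.34000e-01]
[[-0.6, -0.2], [0.1, -0.0], [0.4, 0.2]]
```

```bash
cat >> h.py <<'E'
import json
BAY=np.array([637,29,0.029])
def b2w(l,bay=None):
    b=BAY if bay is None else bay; c,s=np.cos(b[2]),np.sin(b[2]); return np.array([b[0]+c*l[0]-s*l[1],b[1]+s*l[0]+c*l[1],l[2]])
def load(): d=json.load(open("cmd.json")); return np.array(d["p"]),Rn.from_quat(d["q"])
def save(p,R): json.dump({"p":list(map(float,p)),"q":list(map(float,R.as_quat()))},open("cmd.json","w"))
def applied(tx=0,ty=0,tz=0,wx=0,wy=0,wz=0):
    p,R=load(); p=p+R.apply([tx,ty,tz]); R=R*Rn.from_rotvec(np.radians([wx,wy,wz])); save(p,R); return p,R
def down(yaw):  # tool y down, tool z (jaw axis) horizontal at angle yaw+90deg ie along local y of yaw frame
    y=np.array([0,0,-1.]); z=np.array([-np.sin(yaw),np.cos(yaw),0]); x=np.cross(y,z); return Rn.from_matrix(np.c_[x,y,z])
def plan(p,R=None):
    p0,R0=load(); R=R0 if R is None else R
    t=R0.inv().apply(np.array(p)-p0); w=np.degrees((R0.inv()*R).as_rotvec())
    return t.round(1),w.round(2),max(np.linalg.norm(t)/50,np.linalg.norm(w)/8.59)
E
python3 - <<'E'
from h import *
o=bot.get_obs(); R=Rn.from_quat(o["tcp_rot"]); print(R.as_matrix().round(3))
save([178.253,625.092,205.455],R)
c=eyes.calibration("wrist"); C=-c["R"].T@c["t"]; print("cam",C,"in tool",R.inv().apply(C-o["position"]).round(1)); print("fwd tool",R.inv().apply(c["R"][2]).round(3),"right",R.inv().apply(c["R"][0]).round(3))
for y in (BAY[2],BAY[2]+np.pi): print(y,plan([500,25,280],down(y)))
S=eyes.calibration("scene")
s=lambda u,v:np.array([u/4+220,v/4+215])
# flap angle
for th in (0,.05,.1,.15,.2,.25):
    e=[proj(S,b2w((-100-95*np.sin(th),yy,14+95*np.cos(th))))[0] for yy in(-49,49)]
    print(th,[( (q-[220,215])*4).round() for q in e])
E
```

```text
[[ 0.962  0.     0.274]
 [-0.274  0.     0.962]
 [ 0.    -1.     0.   ]]
cam [103.75689323 645.2587186  386.29614499] in tool [ -77.2 -180.8   -1.1]
fwd tool [0.267 0.964 0.   ] right [-0.001 -0.     1.   ]
0.029 (array([ 474. ,  -74.5, -488.9]), array([ -0.  , -17.58,   0.  ]), np.float64(13.699467106395055))
3.170592653589793 (array([ 474. ,  -74.5, -488.9]), array([ -0.  , 162.42,  -0.  ]), np.float64(18.908275182026976))
0 [array([349.,  53.]), array([434., 129.])]
0.05 [array([355.,  51.]), array([440., 127.])]
0.1 [array([361.,  49.]), array([446., 125.])]
0.15 [array([367.,  47.]), array([453., 123.])]
0.2 [array([373.,  46.]), array([459., 121.])]
0.25 [array([379.,  45.]), array([465., 120.])]
```

```bash
python3 - <<'E'
from h import *
print(plan(b2w((-70,40,280)),down(BAY[2])), b2w((-70,40,280)))
E
```

```text
(array([ 525.8,  -74.5, -430.4]), array([ -0.  , -17.58,   0.  ]), np.float64(13.672193761282989)) [565.86959552  66.95346571 280.        ]
```

>>> servo_tool(rows=[{"tx": 526, "ty": -74.5, "tz": -430, "wy": -17.6}, {"tx": 526, "ty": -74.5, "tz": -430, "wy": -17.6}, {"tx": 526, "ty": -74.5, "tz": -430, "wy": -17.6}, {"tx": 526, "ty": -74.5, "tz": -430, "wy": -17.6}, {"tx": 526, "ty": -74.5, "tz": -430, "wy": -17.6}, {"tx": 526, "ty": -74.5, "tz": -430, "wy": -17.6}, {"tx": 526, "ty": -74.5, "tz": -430, "wy": -17.6}, {"tx": 526, "ty": -74.5, "tz": -430, "wy": -17.6}, {"tx": 526, "ty": -74.5, "tz": -430, "wy": -17.6}, {"tx": 526, "ty": -74.5, "tz": -430, "wy": -17.6}, {"tx": 526, "ty": -74.5, "tz": -430, "wy": -17.6}, {"tx": 526, "ty": -74.5, "tz": -430, "wy": -17.6}, {"tx": 526, "ty": -74.5, "tz": -430, "wy": -17.6}, {"tx": 526, "ty": -74.5, "tz": -430, "wy": -17.6}, {"tx": 526, "ty": -74.5, "tz": -430, "wy": -17.6}, {"tx": 526, "ty": -74.5, "tz": -430, "wy": -17.6}, {"tx": 526, "ty": -74.5, "tz": -430, "wy": -17.6}, {"tx": 526, "ty": -74.5, "tz": -430, "wy": -17.6}], hand=255, newtons=20)

```text
validation failed for argument at $.ro...
```

```bash
python3 - <<'E'
from h import *
p,R=applied(526,-74.5,-430,0,-17.6,0)
o=bot.get_obs(); print(o["time"],p,o["position"],R.as_matrix().round(3)[:,2],Rn.from_quat(o["tcp_rot"]).as_matrix().round(4),o["contact_force"],o["opening"],o["joint_pos"].round(2))
c=eyes.calibration("wrist"); im=eyes.grab_frame("wrist"); cv2.imwrite("pics/c.png",im)
import pickle; pickle.dump(c,open("c.pkl","wb"))
v=im.copy()
cv2.imwrite("pics/c2.png",cv2.resize(im,(800,600),interpolation=cv2.INTER_CUBIC))
E
```

```text
0.95 [566.16463678  67.32862418 279.95888338] [178.28434479 625.11087574 205.47002984] [-0.029  1.     0.   ] [[ 0.9617  0.      0.2742]
 [-0.2742  0.      0.9617]
 [ 0.     -1.      0.    ]] [ 1.04662421 -0.1911465  -0.08246008] 93.91414494971526 [ 1.12  0.25  1.56 -0.    1.34 -0.17]
```

View pics/c2.png

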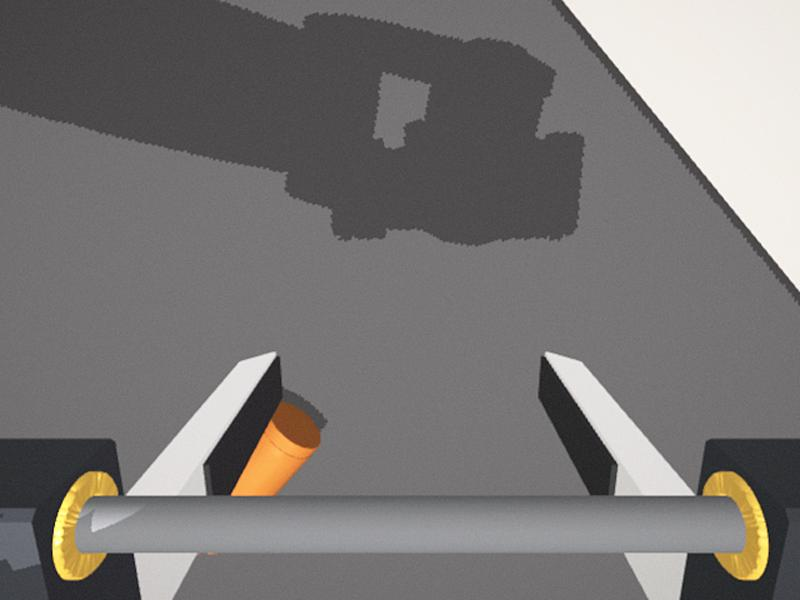

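>>> servo_tool(rows=[{"tx": 263, "ty": -74.5, "tz": -215, "wx": 0, "wy": -17.6, "wz": 0}, {"tx": 263, "ty": -74.5, "tz": -215, "wx": 0, "wy": -17.6, "wz": 0}, {"tx": 263, "ty": -74.5, "tz": -215, "wx": 0, "wy": -17.6, "wz": 0}, {"tx": 263, "ty": -74.5, "tz": -215, "wx": 0, "wy": -17.6, "wz": 0}, {"tx": 263, "ty": -74.5, "tz": -215, "wx": 0, "wy": -17.6, "wz": 0}, {"tx": 263, "ty": -74.5, "tz": -215, "wx": 0, "wy": -17.6, "wz": 0}, {"tx": 263, "ty": -74.5, "tz": -215, "wx": 0, "wy": -17.6, "wz": 0}, {"tx": 263, "ty": -74.5, "tz": -215, "wx": 0, "wy": -17.6, "wz": 0}], hand=255, newtons=20)

```text
time: 1.8
position: [375.6, 343.0, 282.0]
tcp_rot: [-0.707, -0.009, 0.007, 0.707]
contact_force: [-0.7, 0.1, -0.5]
opening: 33.4
```

```bash
python3 - <<'E'
from h import *
from scipy.spatial.transform import Rotation
save([178.253,625.092,205.455],Rn.from_matrix([[0.9617,0,.2742],[-.2742,0,.9617],[0,-1,0]]))
print(applied(263,-74.5,-215,0,-17.6,0)[0])
print(plan(b2w((-70,40,280)),down(BAY[2])))
E
```

```text
[372.22200547 346.2192245  279.955     ]
(array([ 185.3,   -0. , -284.8]), array([0.  , 0.02, 0.  ]), np.float64(6.7967273063423725))
```

>>> servo_tool(rows=[{"tx": 185, "tz": -285}, {"tx": 185, "tz": -285}, {"tx": 185, "tz": -285}, {"tx": 185, "tz": -285}, {"tx": 185, "tz": -285}, {"tx": 185, "tz": -285}, {"tx": 185, "tz": -285}, {"tx": 185, "tz": -285}, {"tx": 185, "tz": -285}, {"tx": 185, "tz": -285}])

```text
validation failed for argument at $.ro...
```

```bash
python3 - <<'E'
from h import *
p,R=applied(185,0,-285)
o=bot.get_obs(); print(o["time"],p,o["position"],Rn.from_quat(o["tcp_rot"]).as_matrix().round(4),o["contact_force"],o["opening"],o["joint_pos"].round(2))
c=eyes.calibration("wrist"); im=eyes.grab_frame("wrist"); cv2.imwrite("pics/c.png",im)
import pickle; pickle.dump(c,open("c.pkl","wb"))
cv2.imwrite("pics/c2.png",cv2.resize(im,(800,600),interpolation=cv2.INTER_CUBIC))
E
```

```text
1.8 [565.52759608  66.7859612  279.955     ] [375.58598632 343.01161191 281.97800098] [[ 9.997e-01  3.800e-03 -2.250e-02]
 [ 2.250e-02  8.000e-04  9.997e-01]
 [ 3.900e-03 -1.000e+00  7.000e-04]] [-0.67427389  0.07028312 -0.48130627] 33.44496738224197 [ 0.52 -0.15  1.83 -0.    1.46 -1.08]
```

View pics/c2.png

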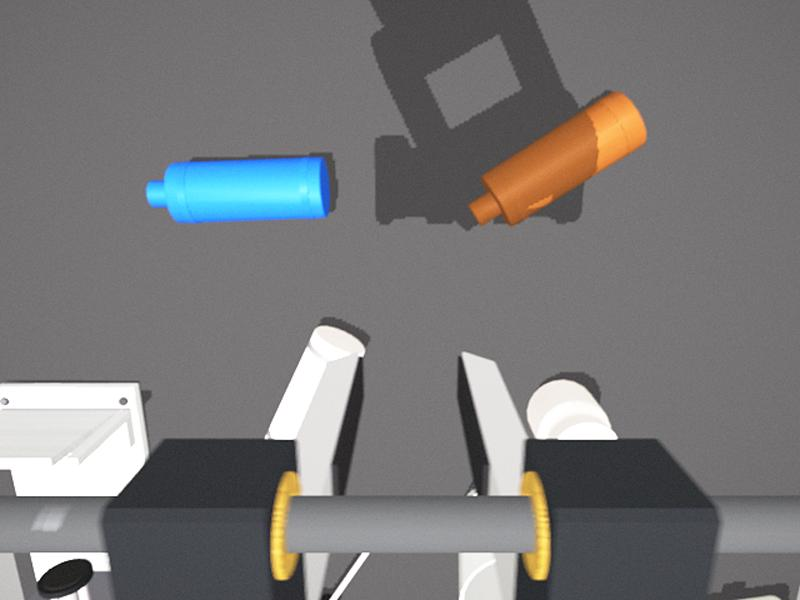

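>>> servo_tool(rows=[{"tx": 185, "ty": 0, "tz": -285, "wx": 0, "wy": 0, "wz": 0}, {"tx": 185, "ty": 0, "tz": -285, "wx": 0, "wy": 0, "wz": 0}, {"tx": 185, "ty": 0, "tz": -285, "wx": 0, "wy": 0, "wz": 0}, {"tx": 185, "ty": 0, "tz": -285, "wx": 0, "wy": 0, "wz": 0}, {"tx": 185, "ty": 0, "tz": -285, "wx": 0, "wy": 0, "wz": 0}, {"tx": 185, "ty": 0, "tz": -285, "wx": 0, "wy": 0, "wz": 0}, {"tx": 185, "ty": 0, "tz": -285, "wx": 0, "wy": 0, "wz": 0}, {"tx": 185, "ty": 0, "tz": -285, "wx": 0, "wy": 0, "wz": 0}, {"tx": 185, "ty": 0, "tz": -285, "wx": 0, "wy": 0, "wz": 0}, {"tx": 185, "ty": 0, "tz": -285, "wx": 0, "wy": 0, "wz": 0}])

```text
time: 2.85
position: [564.8, 68.6, 279.6]
tcp_rot: [-0.707, -0.011, 0.011, 0.707]
contact_force: [-0.0, 0.4, 0.0]
opening: 0.1
```

```bash
python3 - <<'E'
from h import *
p,R=load()
o=bot.get_obs(); print(o["time"],p,o["position"],Rn.from_quat(o["tcp_rot"]).as_matrix().round(4),o["contact_force"],o["opening"],o["joint_pos"].round(2))
c=eyes.calibration("wrist"); im=eyes.grab_frame("wrist"); cv2.imwrite("pics/c.png",im)
import pickle; pickle.dump(c,open("c.pkl","wb"))
cv2.imwrite("pics/c2.png",cv2.resize(im,(800,600),interpolation=cv2.INTER_CUBIC))
E
```

```text
2.85 [565.52759608  66.7859612  279.955     ] [564.80726211  68.57631978 279.6092877 ] [[ 9.995e-01 -8.000e-04 -3.160e-02]
 [ 3.160e-02  5.000e-04  9.995e-01]
 [-8.000e-04 -1.000e+00  5.000e-04]] [-0.01280633  0.37921581  0.04574497] 0.09224533814579204 [-0.08  0.    1.69  0.    1.45 -1.68]
```

View pics/c2.png

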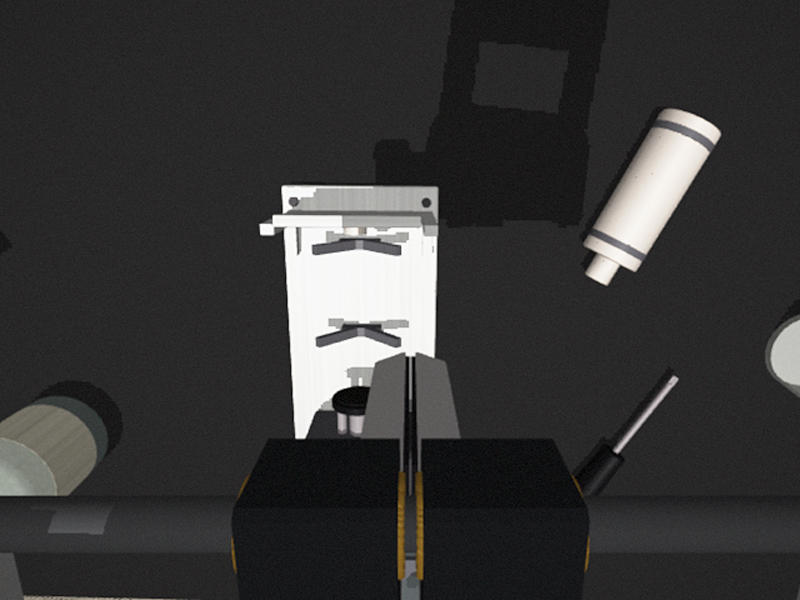

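```bash
python3 - <<'E'
from h import *
import pickle
W=pickle.load(open("c.pkl","rb"))
w=lambda u,v:np.array([u/1.25,v/1.25])
B=[(W,(-125,-65,12),w(282,186)),(W,(-125,65,12),w(438,186)),(W,(-100,-56,97),w(267,229)),(W,(-100,56,97),w(431,229)),(W,(-78,-31,52),w(313,248)),(W,(-78,31,52),w(400,248)),(W,(-2,-31,52),w(317,341)),(W,(-2,31,52),w(400,340))]
x,r=planar(B,[637,29,.03]); print(x.round(3),r.round(1).tolist())
C=[(W,(-60,0,24),w(690,122)),(W,(60,0,24),w(611,257)),(W,(80,0,24),w(600,281))]
x2,r=planar(C,[507,258,-.4]); print(x2.round(3),r.round(1).tolist())
im=cv2.imread("pics/c.png")
v=cv2.resize(im,(800,600),interpolation=cv2.INTER_CUBIC)
def cyl(x,a,rad,zc):
    c,s=np.cos(x[2]),np.sin(x[2]); ph=np.linspace(0,2*np.pi,40); return np.array([[x[0]+c*a-s*rad*np.cos(p),x[1]+s*a+c*rad*np.cos(p),zc+rad*np.sin(p)] for p in ph])
for a,rad in((-60,24),(60,24),(80,10.5)):
    cv2.polylines(v,[(proj(W,cyl(x2,a,rad,24))*1.25).astype(int)],1,(0,0,255),1)
for l in [(-125,-65,12),(-125,65,12),(-100,-56,97),(-100,56,97),(-78,0,21),(-2,0,21),(-100,49,14),(-100,-49,14)]+[(sx,sy,52) for sx in(-82,-74,-6,2) for sy in(-31,31)]:
    q=(proj(W,b2w(l,x))[0]*1.25).astype(int); cv2.circle(v,tuple(map(int,q)),2,(0,0,255),-1)
for th in(0,.1,.2):
    q=[(proj(W,b2w((-100-95*np.sin(th),y,14+95*np.cos(th)),x))[0]*1.25).astype(int) for y in(-49,49)]; cv2.line(v,tuple(map(int,q[0])),tuple(map(int,q[1])),(0,255-int(th*1000),int(th*1000)),1)
cv2.imwrite("pics/d.png",cv2.resize(v[80:360,220:740],None,fx=1.5,fy=1.5))
E
```

```text
[6.36582e+02 2.84510e+01 3.20000e-02] [[-0.9, -1.2], [0.2, -1.1], [0.3, -0.5], [0.1, -0.4], [2.8, 0.9], [-2.9, 0.9], [3.1, 0.4], [-2.5, 1.2]]
[ 5.09805e+02  2.59484e+02 -4.00000e-01] [[0.1, -0.4], [0.4, 1.7], [-0.5, -0.5]]
```

View pics/d.png

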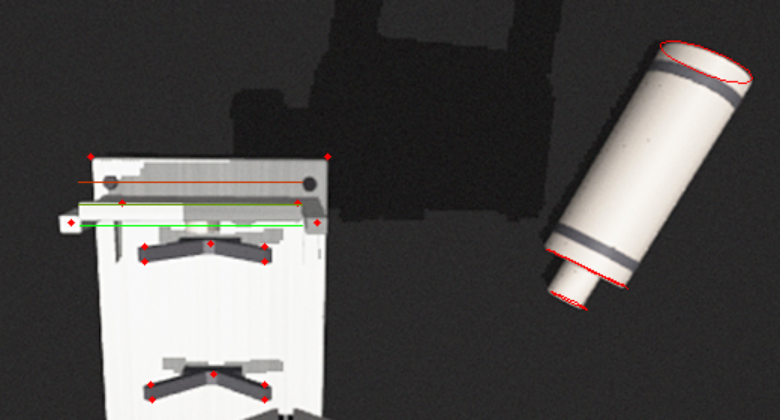

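```bash
sed -i 's/^BAY=.*/BAY=np.array([636.6,28.5,0.031])/' h.py; python3 - <<'E'
from h import *
R=down(BAY[2])
for l in [(-82,0,150),(-82,0,87)]: print(plan(b2w(l),R))
E
```

```text
(array([-12.1, 130. , -40.5]), array([ 0.  , -0.09,  0.  ]), np.float64(2.733038167144173))
(array([-12.1, 193. , -40.5]), array([ 0.  , -0.09,  0.  ]), np.float64(3.950548015537438))
```

>>> servo_tool(rows=[{"tx": -12, "ty": 130, "tz": -40.5, "wx": 0, "wy": 0, "wz": 0}, {"tx": -12, "ty": 130, "tz": -40.5, "wx": 0, "wy": 0, "wz": 0}, {"tx": -12, "ty": 130, "tz": -40.5, "wx": 0, "wy": 0, "wz": 0}, {"tx": -12, "ty": 160, "tz": -40.5, "wx": 0, "wy": 0, "wz": 0}, {"tx": -12, "ty": 191, "tz": -40.5, "wx": 0, "wy": 0, "wz": 0}, {"tx": -12, "ty": 191, "tz": -40.5, "wx": 0, "wy": 0, "wz": 0}, {"tx": -25, "ty": 191, "tz": -40.5, "wx": 0, "wy": 0, "wz": 0}, {"tx": -33, "ty": 192, "tz": -40.5, "wx": 0, "wy": 0, "wz": 0}, {"tx": -40, "ty": 193, "tz": -40.5, "wx": 0, "wy": 0, "wz": 0}, {"tx": -47.5, "ty": 195.5, "tz": -40.5, "wx": 0, "wy": 0, "wz": 0}, {"tx": -54.5, "ty": 198.3, "tz": -40.5, "wx": 0, "wy": 0, "wz": 0}, {"tx": -61, "ty": 202, "tz": -40.5, "wx": 0, "wy": 0, "wz": 0}, {"tx": -67, "ty": 206, "tz": -40.5, "wx": 0, "wy": 0, "wz": 0}, {"tx": -73, "ty": 211, "tz": -40.5, "wx": 0, "wy": 0, "wz": 0}, {"tx": -78, "ty": 216, "tz": -40.5, "wx": 0, "wy": 0, "wz": 0}, {"tx": -83, "ty": 222, "tz": -40.5, "wx": 0, "wy": 0, "wz": 0}, {"tx": -85, "ty": 225, "tz": -40.5, "wx": 0, "wy": 0, "wz": 0}, {"tx": -87, "ty": 228, "tz": -40.5, "wx": 0, "wy": 0, "wz": 0}, {"tx": -87, "ty": 228, "tz": -40.5, "wx": 0, "wy": 0, "wz": 0}])

```text
time: 4.8
position: [479.9, 23.7, 52.0]
tcp_rot: [-0.707, -0.01, 0.01, 0.707]
contact_force: [0.0, 0.0, 2.0]
opening: 0.2
```

```bash
python3 - <<'E'
from h import *
p,R=applied(-87,228,-40.5)
o=bot.get_obs(); print(o["time"],p,o["position"],o["contact_force"],o["opening"])
im=eyes.grab_frame("side")[165:275,265:425]; cv2.imwrite("pics/e.png",cv2.resize(im,None,fx=5,fy=5,interpolation=cv2.INTER_CUBIC))
E
```

```text
4.8 [479.75691449  23.74365435  51.955     ] [479.86547074  23.67242918  52.02001011] [0.02390644 0.03018637 2.01260128] 0.2203452957747998
```

View pics/e.png

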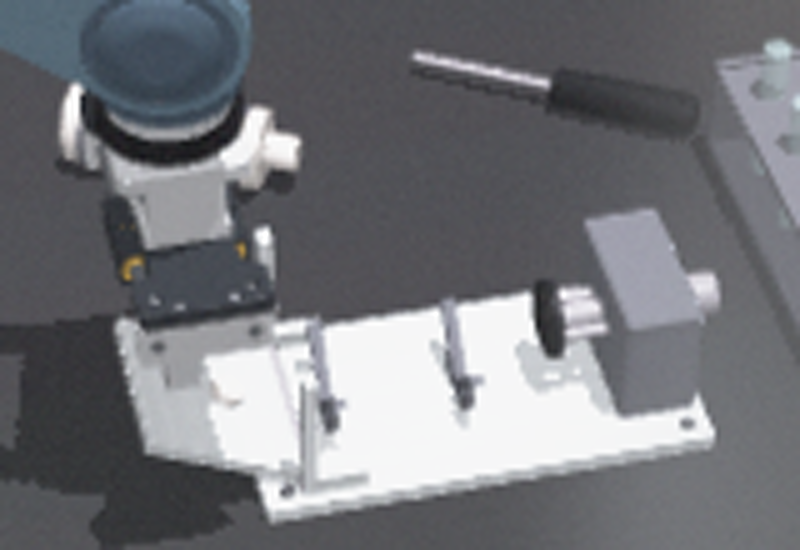

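>>> servo_tool(rows=[{"tx": -1.5, "ty": 3, "tz": 0, "wx": 0, "wy": 0, "wz": 0}, {"tx": -2, "ty": 5, "tz": 0, "wx": 0, "wy": 0, "wz": 0}, {"tx": -2, "ty": 5, "tz": 0, "wx": 0, "wy": 0, "wz": 0}])

```text
time: 5.15
position: [480.8, 23.4, 50.5]
tcp_rot: [0.707, 0.012, -0.009, -0.707]
contact_force: [-2.1, 1.9, 18.7]
opening: 0.7
```

```bash
python3 - <<'E'
from h import *
p,R=applied(-2,5,0)
print(p)
for l in [(509,259,130),(509,259,7)]: print(plan(l,down(-0.405)))
E
```

```text
[477.75778042  23.68480741  46.955     ]
(array([ 38.2, -83. , 234.3]), array([ 0.  , 24.89,  0.  ]), np.float64(5.029743061955516))
(array([ 38.2,  40. , 234.3]), array([ 0.  , 24.89,  0.  ]), np.float64(4.814383373734341))
```

>>> servo_tool(rows=[{"tx": 0, "ty": -50, "tz": 0, "wx": 0, "wy": 0, "wz": 0}, {"tx": 0, "ty": -83, "tz": 20, "wx": 0, "wy": 2, "wz": 0}, {"tx": 38, "ty": -83, "tz": 234, "wx": 0, "wy": 24.9, "wz": 0}, {"tx": 38, "ty": -83, "tz": 234, "wx": 0, "wy": 24.9, "wz": 0}, {"tx": 38, "ty": -83, "tz": 234, "wx": 0, "wy": 24.9, "wz": 0}, {"tx": 38, "ty": -83, "tz": 234, "wx": 0, "wy": 24.9, "wz": 0}, {"tx": 38, "ty": -83, "tz": 234, "wx": 0, "wy": 24.9, "wz": 0}, {"tx": 38, "ty": -83, "tz": 234, "wx": 0, "wy": 24.9, "wz": 0}, {"tx": 38, "ty": -83, "tz": 234, "wx": 0, "wy": 24.9, "wz": 0}, {"tx": 38, "ty": -83, "tz": 234, "wx": 0, "wy": 24.9, "wz": 0}], hand=0)

```text
time: 6.15
position: [508.5, 257.6, 129.5]
tcp_rot: [0.693, -0.143, 0.142, -0.692]
contact_force: [-0.2, -0.2, -1.0]
opening: 77.2
```

```bash
python3 - <<'E'
from h import *
p,R=applied(38,-83,234,0,24.9,0)
o=bot.get_obs(); print(o["time"],p,o["position"],o["contact_force"],o["opening"])
c=eyes.calibration("wrist"); im=eyes.grab_frame("wrist"); 
x2=(509,259,-.405)
def cyl(x,a,rad,zc):
    c,s=np.cos(x[2]),np.sin(x[2]); ph=np.linspace(0,2*np.pi,40); return np.array([[x[0]+c*a-s*rad*np.cos(p),x[1]+s*a+c*rad*np.cos(p),zc+rad*np.sin(p)] for p in ph])
for a,rad in((-60,24),(60,24),(80,10.5)):
    cv2.polylines(im,[proj(c,cyl(x2,a,rad,24)).astype(int)],1,(0,0,255),1)
cv2.imwrite("pics/f.png",im)
im=eyes.grab_frame("side")[165:275,265:425]; cv2.imwrite("pics/f2.png",cv2.resize(im,None,fx=5,fy=5,interpolation=cv2.INTER_CUBIC))
E
```

```text
6.15 [508.8562358  258.70158569 129.955     ] [508.49527037 257.64153024 129.50219791] [-0.21237171 -0.18796115 -0.98547283] 77.22253051408043
```

View pics/f.png

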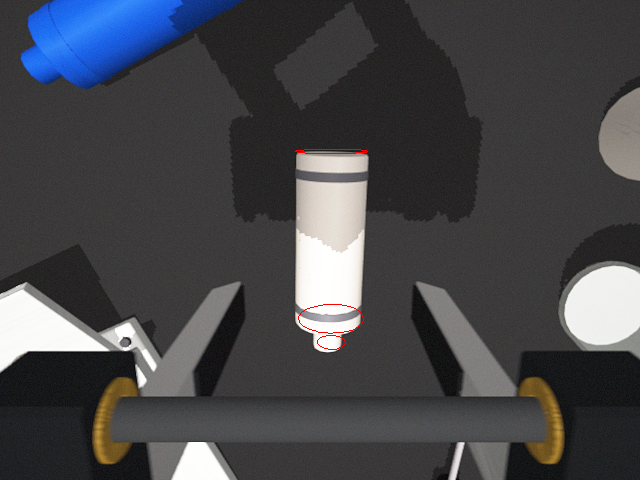

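View pics/f2.png

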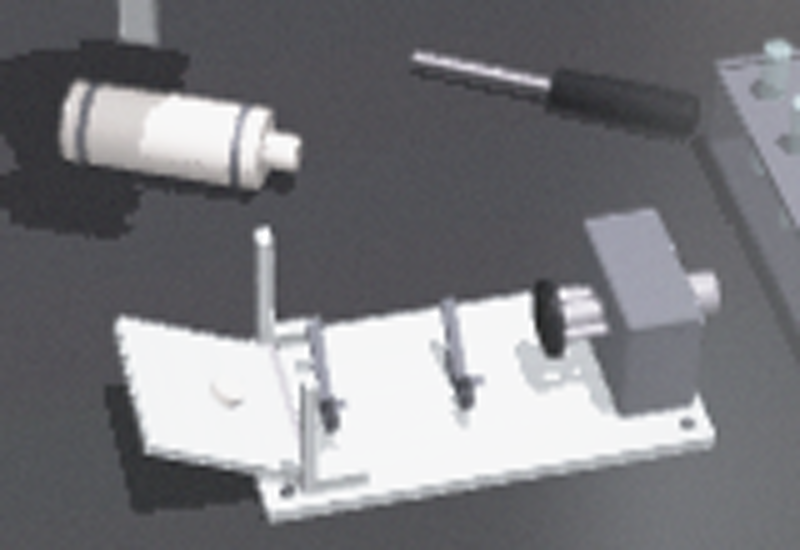

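>>> servo_tool(rows=[{"tx": 0, "ty": 40, "tz": 0, "wx": 0, "wy": 0, "wz": 0}, {"tx": 0, "ty": 80, "tz": 0, "wx": 0, "wy": 0, "wz": 0}, {"tx": 0, "ty": 110, "tz": 0, "wx": 0, "wy": 0, "wz": 0}, {"tx": 0, "ty": 123, "tz": 0, "wx": 0, "wy": 0, "wz": 0}, {"tx": 0, "ty": 123, "tz": 0, "wx": 0, "wy": 0, "wz": 0}, {"tx": 0, "ty": 123, "tz": 0, "wx": 0, "wy": 0, "wz": 0}])

```text
time: 6.85
position: [510.0, 258.6, 8.3]
tcp_rot: [-0.692, 0.142, -0.143, 0.693]
contact_force: [0.1, -0.5, 0.3]
opening: 94.0
```

>>> servo_tool(rows=[{"tx": 0, "ty": 0, "tz": 0, "wx": 0, "wy": 0, "wz": 0}, {"tx": 0, "ty": 0, "tz": 0, "wx": 0, "wy": 0, "wz": 0}, {"tx": 0, "ty": 0, "tz": 0, "wx": 0, "wy": 0, "wz": 0}, {"tx": 0, "ty": 0, "tz": 0, "wx": 0, "wy": 0, "wz": 0}, {"tx": 0, "ty": 0, "tz": 0, "wx": 0, "wy": 0, "wz": 0}, {"tx": 0, "ty": 0, "tz": 0, "wx": 0, "wy": 0, "wz": 0}, {"tx": 0, "ty": 0, "tz": 0, "wx": 0, "wy": 0, "wz": 0}, {"tx": 0, "ty": 0, "tz": 0, "wx": 0, "wy": 0, "wz": 0}], hand=255, newtons=25)

```text
time: 7.65
position: [508.8, 258.7, 7.0]
tcp_rot: [0.693, -0.142, 0.142, -0.693]
contact_force: [-0.7, -0.3, 1.1]
opening: 47.9
```

>>> servo_tool(rows=[{"tx": 0, "ty": -20, "tz": 0, "wx": 0, "wy": 0, "wz": 0}, {"tx": 0, "ty": -60, "tz": 0, "wx": 0, "wy": 0, "wz": 0}, {"tx": 0, "ty": -100, "tz": 0, "wx": 0, "wy": 0, "wz": 0}, {"tx": 0, "ty": -143, "tz": 0, "wx": 0, "wy": 0, "wz": 0}, {"tx": 0, "ty": -143, "tz": 0, "wx": 0, "wy": 0, "wz": 0}, {"tx": 0, "ty": -143, "tz": 0, "wx": 0, "wy": 0, "wz": 0}])

```text
time: 8.25
position: [508.9, 258.7, 150.2]
tcp_rot: [-0.692, 0.142, -0.143, 0.693]
contact_force: [0.3, 1.0, -2.8]
opening: 47.5
```

```bash
python3 - <<'E'
from h import *
p,R=applied(0,123-143,0)
o=bot.get_obs(); print(o["time"],p,o["position"],o["contact_force"],o["opening"])
c=eyes.calibration("wrist"); im=eyes.grab_frame("wrist"); 
# predicted cart: center at TCP + grasp offsets: cart z = tcp z -7+24
t=o["position"]
x2=(t[0],t[1],-.405)
def cyl(x,a,rad,zc):
    c,s=np.cos(x[2]),np.sin(x[2]); ph=np.linspace(0,2*np.pi,40); return np.array([[x[0]+c*a-s*rad*np.cos(p),x[1]+s*a+c*rad*np.cos(p),zc+rad*np.sin(p)] for p in ph])
for a,rad in((-60,24),(60,24),(80,10.5)):
    cv2.polylines(im,[proj(c,cyl(x2,a,rad,t[2]+17)).astype(int)],1,(0,0,255),1)
cv2.imwrite("pics/g.png",im)
for l in [(-46,0,140),(-46,0,38.5)]: print(plan(b2w(l),down(BAY[2])))
E
```

```text
8.25 [508.8562358  258.70158569 149.955     ] [508.93272362 258.71086642 150.20119838] [ 0.33926211  0.96364769 -2.8444015 ] 47.45628534250969
(array([ 166.4,   10. , -180.6]), array([  0.  , -24.99,   0.  ]), np.float64(4.9167465432152))
(array([ 166.4,  111.5, -180.6]), array([  0.  , -24.99,   0.  ]), np.float64(5.394779195687124))
```

View pics/g.png

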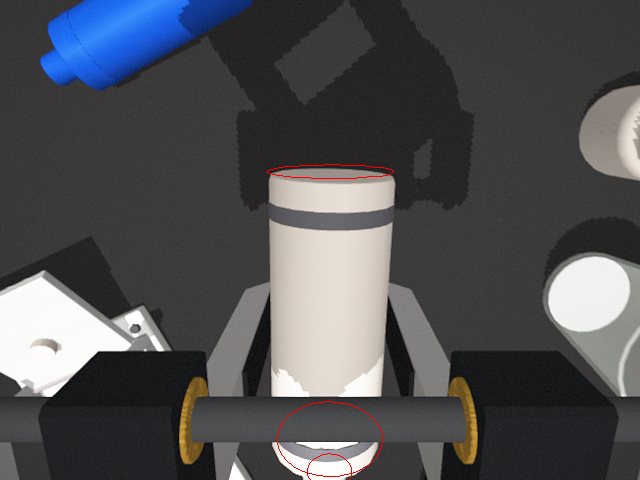

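>>> servo_tool(rows=[{"tx": 164.5, "ty": 10, "tz": -181.5, "wx": 0, "wy": -25, "wz": 0}, {"tx": 164.5, "ty": 10, "tz": -181.5, "wx": 0, "wy": -25, "wz": 0}, {"tx": 164.5, "ty": 10, "tz": -181.5, "wx": 0, "wy": -25, "wz": 0}, {"tx": 164.5, "ty": 10, "tz": -181.5, "wx": 0, "wy": -25, "wz": 0}, {"tx": 164.5, "ty": 10, "tz": -181.5, "wx": 0, "wy": -25, "wz": 0}, {"tx": 164.5, "ty": 10, "tz": -181.5, "wx": 0, "wy": -25, "wz": 0}, {"tx": 164.5, "ty": 10, "tz": -181.5, "wx": 0, "wy": -25, "wz": 0}, {"tx": 164.5, "ty": 40, "tz": -181.5, "wx": 0, "wy": -25, "wz": 0}, {"tx": 164.5, "ty": 70, "tz": -181.5, "wx": 0, "wy": -25, "wz": 0}, {"tx": 164.5, "ty": 90, "tz": -181.5, "wx": 0, "wy": -25, "wz": 0}, {"tx": 164.5, "ty": 95, "tz": -181.5, "wx": 0, "wy": -25, "wz": 0}, {"tx": 164.5, "ty": 95, "tz": -181.5, "wx": 0, "wy": -25, "wz": 0}, {"tx": 164.5, "ty": 95, "tz": -181.5, "wx": 0, "wy": -25, "wz": 0}])

```text
time: 9.6
position: [589.0, 27.7, 55.9]
tcp_rot: [0.707, 0.012, -0.011, -0.707]
contact_force: [0.4, 0.5, -2.3]
opening: 47.3
```

```bash
python3 - <<'E'
from h import *
p,R=applied(164.5,95,-181.5,0,-25,0)
o=bot.get_obs(); print(o["time"],p,o["position"],o["contact_force"],o["opening"],b2w((-48,0,55)))
cv2.imwrite("pics/i.png",eyes.grab_frame("wrist"))
im=eyes.grab_frame("side")[165:275,265:425]; cv2.imwrite("pics/i2.png",cv2.resize(im,None,fx=5,fy=5,interpolation=cv2.INTER_CUBIC))
E
```

```text
9.6 [588.4972827   27.05572743  54.955     ] [589.00275449  27.73358326  55.86062453] [ 0.38171865  0.45478367 -2.32105443] 47.33757975736812 [588.62306215  27.01223832  55.        ]
```

View pics/i.png

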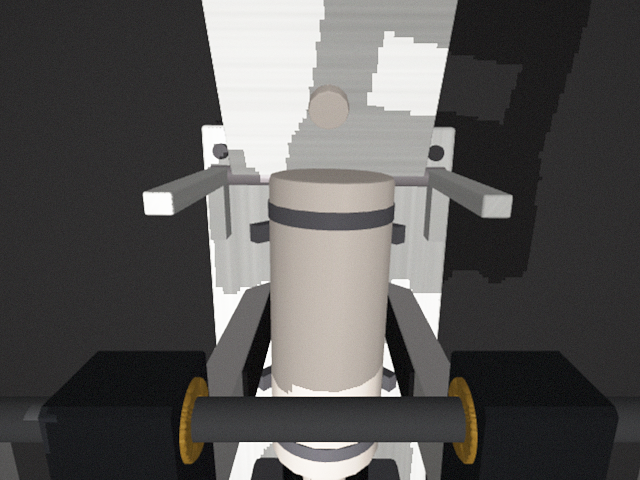

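View pics/i2.png

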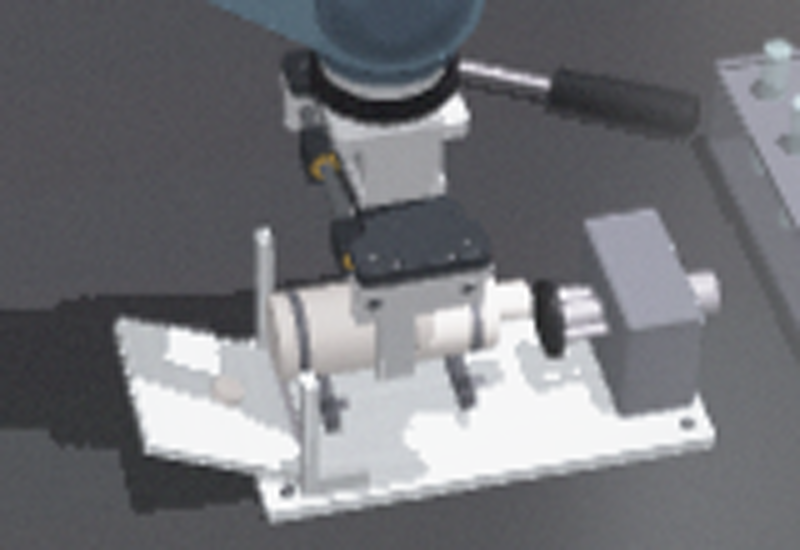

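>>> servo_tool(rows=[{"tx": 0, "ty": 8, "tz": 0, "wx": 0, "wy": 0, "wz": 0}, {"tx": 0, "ty": 13, "tz": 0, "wx": 0, "wy": 0, "wz": 0}, {"tx": 0, "ty": 16, "tz": 0, "wx": 0, "wy": 0, "wz": 0}, {"tx": 0, "ty": 16, "tz": 0, "wx": 0, "wy": 0, "wz": 0}, {"tx": 0, "ty": 16, "tz": 0, "wx": 0, "wy": 0, "wz": 0}])

```text
time: 10.2
position: [588.5, 27.0, 38.9]
tcp_rot: [-0.707, -0.011, 0.011, 0.707]
contact_force: [0.5, -0.1, -2.1]
opening: 47.6
```

>>> servo_tool(rows=[{"tx": 0, "ty": 0.7, "tz": 0, "wx": 0, "wy": 0, "wz": 0}, {"tx": 0, "ty": 1.4, "tz": 0, "wx": 0, "wy": 0, "wz": 0}, {"tx": 0, "ty": 1.4, "tz": 0, "wx": 0, "wy": 0, "wz": 0}, {"tx": 0, "ty": 1.4, "tz": 0, "wx": 0, "wy": 0, "wz": 0}])

```text
time: 10.6
position: [588.9, 27.0, 38.2]
tcp_rot: [0.707, 0.011, -0.011, -0.707]
contact_force: [-1.9, 0.8, 4.7]
opening: 47.6
```

>>> servo_tool(rows=[{"tx": 0, "ty": 0, "tz": 0, "wx": 0, "wy": 0, "wz": 0}, {"tx": 0, "ty": 0, "tz": 0, "wx": 0, "wy": 0, "wz": 0}, {"tx": 0, "ty": 0, "tz": 0, "wx": 0, "wy": 0, "wz": 0}, {"tx": 0, "ty": 0, "tz": 0, "wx": 0, "wy": 0, "wz": 0}, {"tx": 0, "ty": 0, "tz": 0, "wx": 0, "wy": 0, "wz": 0}, {"tx": 0, "ty": 0, "tz": 0, "wx": 0, "wy": 0, "wz": 0}, {"tx": 0, "ty": 0, "tz": 0, "wx": 0, "wy": 0, "wz": 0}], hand=0)

```text
time: 11.3
position: [588.5, 27.1, 37.5]
tcp_rot: [0.707, 0.011, -0.011, -0.707]
contact_force: [-0.1, 0.6, -1.1]
opening: 93.6
```

>>> servo_tool(rows=[{"tx": 0, "ty": -20, "tz": 0, "wx": 0, "wy": 0, "wz": 0}, {"tx": 0, "ty": -60, "tz": 0, "wx": 0, "wy": 0, "wz": 0}, {"tx": 0, "ty": -100, "tz": 0, "wx": 0, "wy": 0, "wz": 0}, {"tx": 0, "ty": -120, "tz": 0, "wx": 0, "wy": 0, "wz": 0}, {"tx": 0, "ty": -120, "tz": 0, "wx": 0, "wy": 0, "wz": 0}, {"tx": 0, "ty": -120, "tz": 0, "wx": 0, "wy": 0, "wz": 0}])

```text
time: 11.9
position: [588.1, 27.1, 156.9]
tcp_rot: [-0.707, -0.011, 0.011, 0.707]
contact_force: [-0.9, 0.7, -0.8]
opening: 94.5
```

```bash
python3 - <<'E'
from h import *
p,R=applied(0,17.4-120,0)
o=bot.get_obs(); print(o["time"],p,o["position"],o["contact_force"],o["opening"])
c=eyes.calibration("wrist"); im=eyes.grab_frame("wrist")
def cyl(x,a,rad,zc):
    c,s=np.cos(x[2]),np.sin(x[2]); ph=np.linspace(0,2*np.pi,40); return np.array([[x[0]+c*a-s*rad*np.cos(p),x[1]+s*a+c*rad*np.cos(p),zc+rad*np.sin(p)] for p in ph])
w=b2w((-46,0,0)); 
for a,rad in((-60,24),(60,24),(80,10.5)):
    cv2.polylines(im,[proj(c,cyl((w[0],w[1],BAY[2]),a,rad,55)).astype(int)],1,(0,0,255),1)
for l in [(-100,-56,97),(-100,56,97),(-100-95*np.sin(1.1),49,14+95*np.cos(1.1)),(-100-95*np.sin(1.1),-49,14+95*np.cos(1.1))]:
    cv2.circle(im,tuple(map(int,proj(c,b2w(l))[0])),2,(0,0,255),-1)
cv2.imwrite("pics/j.png",im)
E
```

```text
11.9 [588.4972827   27.05572743 157.555     ] [588.1086529   27.06482342 156.86639566] [-0.93884705  0.71264791 -0.82559575] 94.48129671452179
```

View pics/j.png

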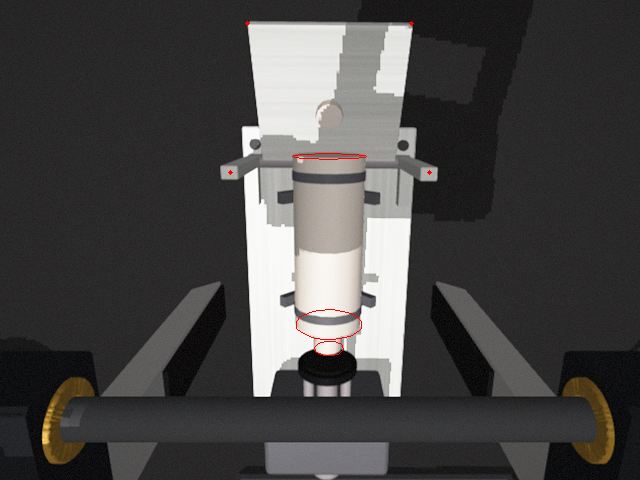

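>>> servo_tool(rows=[{"tx": -50, "ty": 0, "tz": 0, "wx": 0, "wy": 0, "wz": 0}, {"tx": -100, "ty": 0, "tz": 0, "wx": 0, "wy": 0, "wz": 0}, {"tx": -150, "ty": 0, "tz": 0, "wx": 0, "wy": 0, "wz": 0}, {"tx": -170, "ty": 0, "tz": 0, "wx": 0, "wy": 0, "wz": 0}, {"tx": -170, "ty": 10, "tz": 0, "wx": 0, "wy": 0, "wz": 0}, {"tx": -170, "ty": 50, "tz": 0, "wx": 0, "wy": 0, "wz": 0}, {"tx": -170, "ty": 90, "tz": 0, "wx": 0, "wy": 0, "wz": 0}, {"tx": -170, "ty": 120, "tz": 0, "wx": 0, "wy": 0, "wz": 0}, {"tx": -170, "ty": 132, "tz": 0, "wx": 0, "wy": 0, "wz": 0}, {"tx": -170, "ty": 132, "tz": 0, "wx": 0, "wy": 0, "wz": 0}, {"tx": -170, "ty": 132, "tz": 0, "wx": 0, "wy": 0, "wz": 0}], hand=22)

```text
time: 13.05
position: [419.4, 21.6, 26.0]
tcp_rot: [0.707, 0.011, -0.011, -0.707]
contact_force: [-0.3, 0.2, 0.9]
opening: 85.8
```

```bash
python3 - <<'E'
from h import *
p,R=applied(-170,132,0)
o=bot.get_obs(); print(o["time"],p,o["position"],o["contact_force"],o["opening"],o["joint_pos"].round(2))
im=eyes.grab_frame("side")[165:275,265:425]; cv2.imwrite("pics/k.png",cv2.resize(im,None,fx=5,fy=5,interpolation=cv2.INTER_CUBIC))
print(plan(b2w((-218,0,25)),down(BAY[2])))
E
```

```text
13.05 [418.57987551  21.75716778  25.555     ] [419.43924401  21.59324578  26.00776727] [-0.31813919  0.19889268  0.93916503] 85.83267385662897 [-0.22 -0.04  2.24 -0.    0.94 -1.82]
(array([ 0.1,  0.6, -0. ]), array([0.  , 0.01, 0.  ]), np.float64(0.01138094359137496))
```

View pics/k.png

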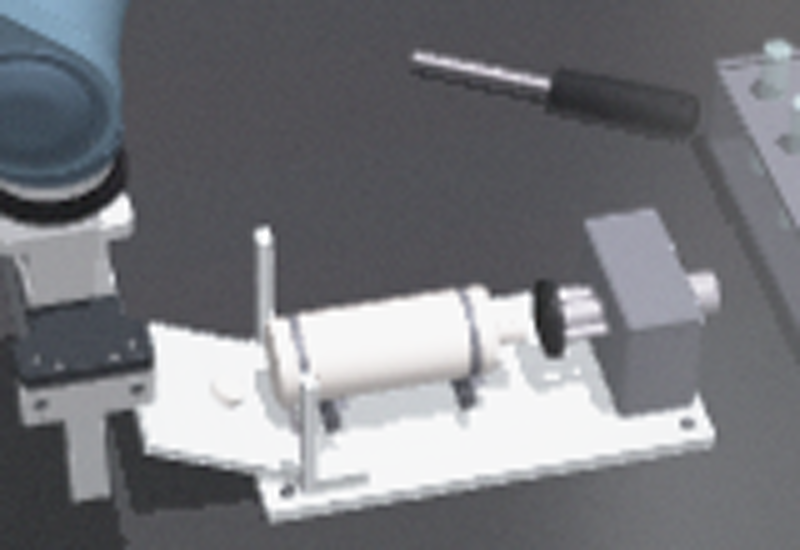

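>>> servo_tool(rows=[{"tx": 15, "ty": 0, "tz": 0, "wx": 0, "wy": 0, "wz": 0}, {"tx": 20, "ty": 0, "tz": 0, "wx": 0, "wy": 0, "wz": 0}, {"tx": 23.5, "ty": -1, "tz": 0, "wx": 0, "wy": 0, "wz": 0}, {"tx": 28, "ty": -7, "tz": 0, "wx": 0, "wy": 0, "wz": 0}, {"tx": 33, "ty": -14, "tz": 0, "wx": 0, "wy": 0, "wz": 0}, {"tx": 39, "ty": -21.5, "tz": 0, "wx": 0, "wy": 0, "wz": 0}, {"tx": 46, "ty": -28, "tz": 0, "wx": 0, "wy": 0, "wz": 0}, {"tx": 53, "ty": -34.5, "tz": 0, "wx": 0, "wy": 0, "wz": 0}, {"tx": 61, "ty": -40, "tz": 0, "wx": 0, "wy": 0, "wz": 0}, {"tx": 65, "ty": -42, "tz": 0, "wx": 0, "wy": 0, "wz": 0}, {"tx": 65, "ty": -42, "tz": 0, "wx": 0, "wy": 0, "wz": 0}])

```text
time: 14.2
position: [484.2, 23.7, 68.5]
tcp_rot: [0.707, 0.012, -0.011, -0.707]
contact_force: [-0.7, 0.6, 1.3]
opening: 86.0
```

```bash
python3 - <<'E'
from h import *
p,R=applied(65,-42,0)
o=bot.get_obs(); print(o["time"],p,o["position"],o["contact_force"],o["opening"],o["joint_pos"].round(2))
im=eyes.grab_frame("side")[165:275,265:425]; cv2.imwrite("pics/l.png",cv2.resize(im,None,fx=5,fy=5,interpolation=cv2.INTER_CUBIC))
E
```

```text
14.2 [483.54829591  23.78308765  67.555     ] [484.15237187  23.6609743   68.45474033] [-0.70303831  0.59389801  1.29414583] 86.00720356396545 [-0.19  0.03  2.07 -0.    1.04 -1.79]
```

View pics/l.png

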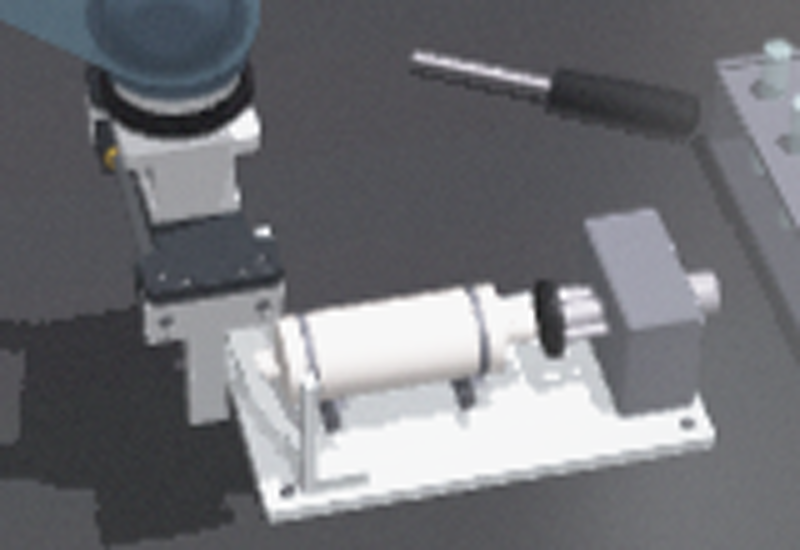

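>>> servo_tool(rows=[{"tx": 4, "ty": -2, "tz": 0, "wx": 0, "wy": 0, "wz": 0}, {"tx": 8, "ty": -3.5, "tz": 0, "wx": 0, "wy": 0, "wz": 0}, {"tx": 12, "ty": -5, "tz": 0, "wx": 0, "wy": 0, "wz": 0}, {"tx": 16, "ty": -6.5, "tz": 0, "wx": 0, "wy": 0, "wz": 0}, {"tx": 20, "ty": -8, "tz": 0, "wx": 0, "wy": 0, "wz": 0}, {"tx": 23, "ty": -9, "tz": 0, "wx": 0, "wy": 0, "wz": 0}, {"tx": 25, "ty": -9.5, "tz": 0, "wx": 0, "wy": 0, "wz": 0}, {"tx": 25, "ty": -9.5, "tz": 0, "wx": 0, "wy": 0, "wz": 0}])

```text
time: 15.05
position: [508.3, 24.5, 76.7]
tcp_rot: [-0.707, -0.011, 0.011, 0.707]
contact_force: [-3.3, -2.3, -1.1]
opening: 86.0
```

```bash
python3 - <<'E'
from h import *
p,R=applied(25,-9.5,0)
o=bot.get_obs(); print(o["time"],p,o["position"],o["contact_force"],o["opening"],o["joint_pos"].round(2))
im=eyes.grab_frame("side")[165:275,265:425]; cv2.imwrite("pics/m.png",cv2.resize(im,None,fx=5,fy=5,interpolation=cv2.INTER_CUBIC))
cv2.imwrite("pics/m2.png",eyes.grab_frame("wrist"))
E
```

```text
15.05 [508.53614991  24.5622876   77.055     ] [508.30210985  24.53526122  76.65058564] [-3.33792117 -2.3126673  -1.12790547] 86.0468729151825 [-0.17  0.08  2.   -0.    1.06 -1.78]
```

View pics/m.png

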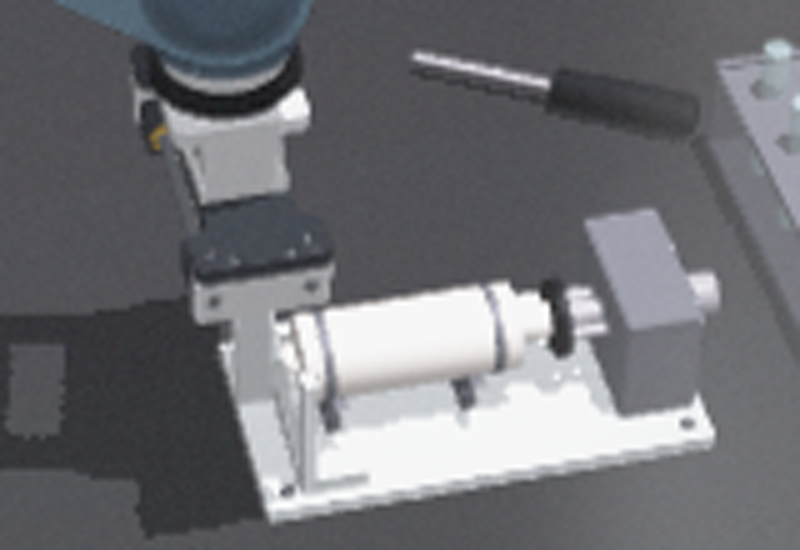

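View pics/m2.png

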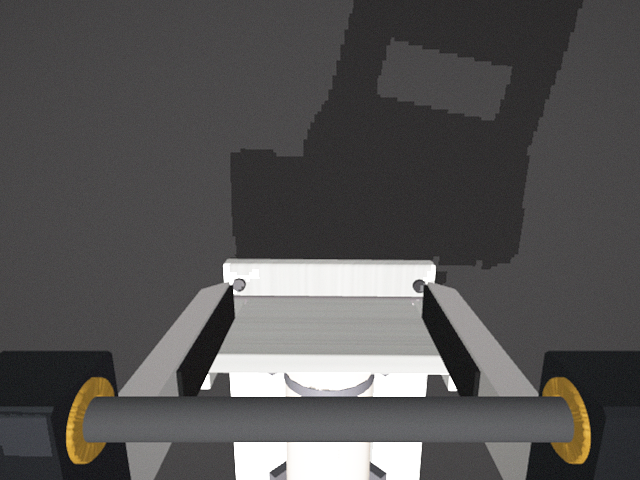

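>>> servo_tool(rows=[{"tx": 2, "ty": -0.5, "tz": 0, "wx": 0, "wy": 0, "wz": 0}, {"tx": 4, "ty": -1, "tz": 0, "wx": 0, "wy": 0, "wz": 0}, {"tx": 6, "ty": -1, "tz": 0, "wx": 0, "wy": 0, "wz": 0}, {"tx": 8, "ty": -1.5, "tz": 0, "wx": 0, "wy": 0, "wz": 0}, {"tx": 8, "ty": -1.5, "tz": 0, "wx": 0, "wy": 0, "wz": 0}, {"tx": 8, "ty": -1.5, "tz": 0, "wx": 0, "wy": 0, "wz": 0}])

```text
time: 15.75
position: [516.1, 24.9, 78.1]
tcp_rot: [-0.707, -0.011, 0.011, 0.707]
contact_force: [-4.2, -2.7, -2.8]
opening: 86.0
```

>>> servo_tool(rows=[{"tx": 1, "ty": 0, "tz": 0, "wx": 0, "wy": 0, "wz": 0}, {"tx": 2, "ty": 0, "tz": 0, "wx": 0, "wy": 0, "wz": 0}, {"tx": 3, "ty": 0, "tz": 0, "wx": 0, "wy": 0, "wz": 0}, {"tx": 3, "ty": 0, "tz": 0, "wx": 0, "wy": 0, "wz": 0}, {"tx": 3, "ty": 0, "tz": 0, "wx": 0, "wy": 0, "wz": 0}])

```text
time: 16.25
position: [519.0, 24.9, 78.4]
tcp_rot: [-0.707, -0.01, 0.011, 0.707]
contact_force: [-5.9, -2.8, -1.8]
opening: 85.5
```

```bash
python3 - <<'E'
from h import *
p,R=applied(11,-1.5,0)
o=bot.get_obs(); print(o["time"],p,o["position"],o["contact_force"],o["opening"],o["joint_pos"].round(2))
c=eyes.calibration("wrist");im=eyes.grab_frame("wrist")
cv2.imwrite("pics/n2.png",cv2.resize(im[250:410,180:480],None,fx=2.6,fy=2.6,interpolation=cv2.INTER_CUBIC))
im=eyes.grab_frame("scene")[215:330,220:420]; cv2.imwrite("pics/n.png",cv2.resize(im,None,fx=4,fy=4,interpolation=cv2.INTER_CUBIC))
E
```

```text
16.25 [519.53080566  24.90513557  78.555     ] [518.97979131  24.91531582  78.35820977] [-5.87574317 -2.76146787 -1.83371371] 85.50739418881697 [-0.17  0.1   1.98 -0.    1.07 -1.77]
```

View pics/n.png

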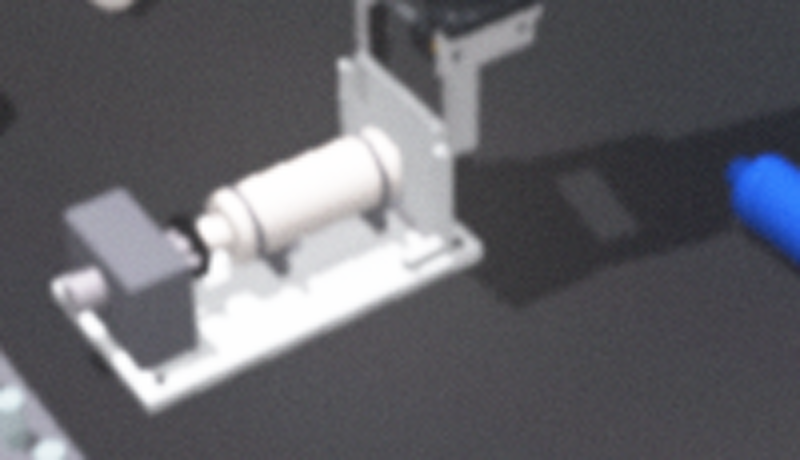

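View pics/n2.png

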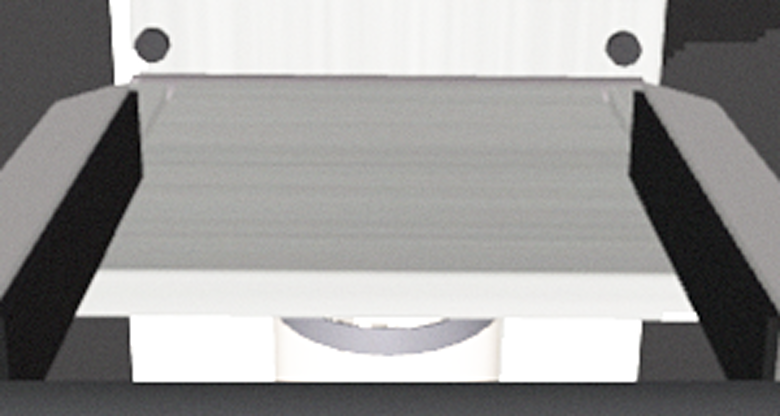

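>>> servo_tool(rows=[{"tx": 0.7, "ty": 0, "tz": 0, "wx": 0, "wy": 0, "wz": 0}, {"tx": 1.5, "ty": 0, "tz": 0, "wx": 0, "wy": 0, "wz": 0}, {"tx": 1.5, "ty": 0, "tz": 0, "wx": 0, "wy": 0, "wz": 0}, {"tx": 1.5, "ty": 0, "tz": 0, "wx": 0, "wy": 0, "wz": 0}])

```text
time: 16.75
position: [520.4, 24.9, 78.4]
tcp_rot: [-0.707, -0.01, 0.012, 0.707]
contact_force: [-6.2, -0.8, -2.0]
opening: 85.8
```

>>> servo_tool(rows=[{"tx": 0.7, "ty": 0, "tz": 0, "wx": 0, "wy": 0, "wz": 0}, {"tx": 1.5, "ty": 0, "tz": 0, "wx": 0, "wy": 0, "wz": 0}, {"tx": 1.5, "ty": 0, "tz": 0, "wx": 0, "wy": 0, "wz": 0}, {"tx": 1.5, "ty": 0, "tz": 0, "wx": 0, "wy": 0, "wz": 0}])

```text
time: 17.15
position: [521.9, 24.9, 78.5]
tcp_rot: [0.707, 0.01, -0.012, -0.707]
contact_force: [-6.6, -1.9, 0.2]
opening: 85.8
```

>>> servo_tool(rows=[{"tx": 0.5, "ty": 0, "tz": 0, "wx": 0, "wy": 0, "wz": 0}, {"tx": 1, "ty": 0, "tz": 0, "wx": 0, "wy": 0, "wz": 0}, {"tx": 1, "ty": 0, "tz": 0, "wx": 0, "wy": 0, "wz": 0}, {"tx": 1, "ty": 0, "tz": 0, "wx": 0, "wy": 0, "wz": 0}])

```text
time: 17.55
position: [522.7, 25.0, 78.6]
tcp_rot: [0.707, 0.01, -0.012, -0.707]
contact_force: [-6.9, -2.2, 0.8]
opening: 86.2
```

>>> servo_tool(rows=[{"tx": 0.5, "ty": 0, "tz": 0, "wx": 0, "wy": 0, "wz": 0}, {"tx": 1, "ty": 0, "tz": 0, "wx": 0, "wy": 0, "wz": 0}, {"tx": 1, "ty": 0, "tz": 0, "wx": 0, "wy": 0, "wz": 0}, {"tx": 1, "ty": 0, "tz": 0, "wx": 0, "wy": 0, "wz": 0}])

```text
time: 17.95
position: [523.2, 25.0, 78.6]
tcp_rot: [0.707, 0.01, -0.012, -0.707]
contact_force: [-9.9, -2.0, 1.7]
opening: 86.0
```

```bash
python3 - <<'E'
from h import *
p,R=applied(5,0,0)
o=bot.get_obs(); d=o["position"]-np.r_[BAY[:2],0]; print(o["time"],p,o["position"],o["contact_force"],"bayx",d[0]*np.cos(BAY[2])+d[1]*np.sin(BAY[2]))
im=eyes.grab_frame("side")[205:270,300:360]; cv2.imwrite("pics/o.png",cv2.resize(im,None,fx=9,fy=9,interpolation=cv2.INTER_CUBIC))
im=eyes.grab_frame("scene")[215:290,280:350]; cv2.imwrite("pics/o2.png",cv2.resize(im,None,fx=8,fy=8,interpolation=cv2.INTER_CUBIC))
E
```

```text
17.95 [524.52837646  25.06097556  78.555     ] [523.20663087  24.96572337  78.55622595] [-9.86892466 -2.00603182  1.70116589] bayx -113.4484330120449
```

View pics/o.png

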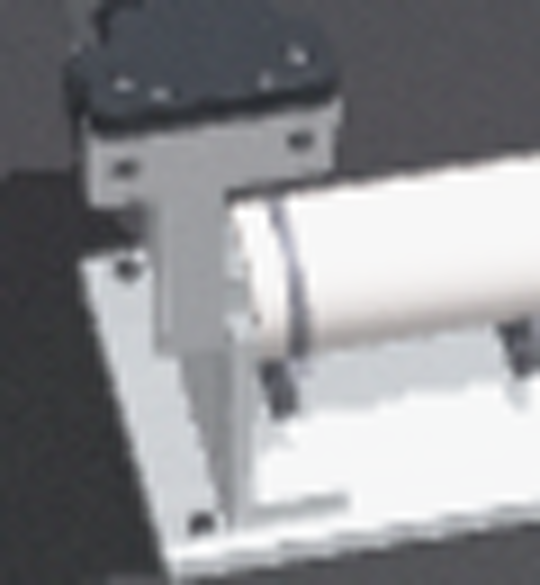

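View pics/o2.png

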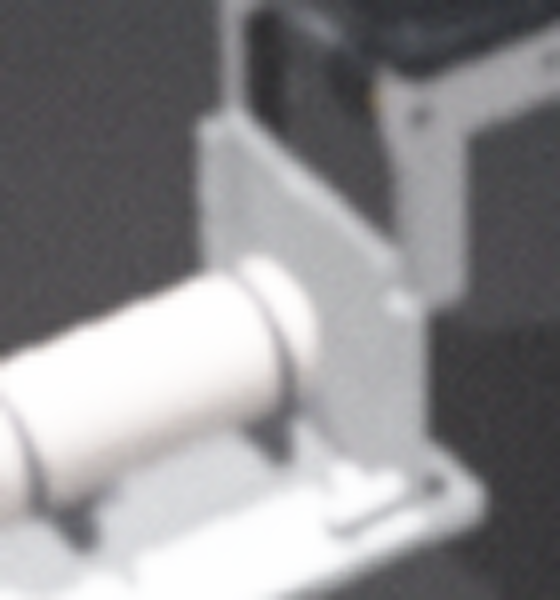

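>>> servo_tool(rows=[{"tx": 0.5, "ty": 0, "tz": 0, "wx": 0, "wy": 0, "wz": 0}, {"tx": 1, "ty": 0, "tz": 0, "wx": 0, "wy": 0, "wz": 0}, {"tx": 1, "ty": 0, "tz": 0, "wx": 0, "wy": 0, "wz": 0}, {"tx": 1, "ty": 0, "tz": 0, "wx": 0, "wy": 0, "wz": 0}])

```text
time: 18.45
position: [523.2, 25.0, 78.5]
tcp_rot: [0.707, 0.008, -0.013, -0.707]
contact_force: [-14.1, -2.1, 5.3]
opening: 86.0
```

```bash
python3 - <<'E'
from h import *
p,R=applied(1,0,0)
for i in range(2):
    o=bot.get_obs(); d=o["position"]-np.r_[BAY[:2],0]; print(o["time"],p,o["position"],o["contact_force"],o["moment"],"bayx",d[0]*np.cos(BAY[2])+d[1]*np.sin(BAY[2]))
    print(Rn.from_quat(o["tcp_rot"]).as_matrix().round(4)[:,1:].tolist(), R.as_matrix().round(4)[:,2])
    im=eyes.grab_frame("wrist")
c=eyes.calibration("wrist")
v=cv2.resize(im[250:410,180:480],None,fx=2.6,fy=2.6,interpolation=cv2.INTER_CUBIC)
for th,col in((-.03,(255,0,0)),(0,(0,0,255)),(.03,(0,200,0))):
  for dx in(-4,4):
    e=[((proj(c,b2w((-100-95*np.sin(th)+dx,yy,14+95*np.cos(th))))[0]-[180,250])*2.6).astype(int) for yy in(-49,49)]; cv2.line(v,tuple(map(int,e[0])),tuple(map(int,e[1])),col,1)
cv2.imwrite("pics/p.png",v)
E
```

```text
18.45 [525.52789062  25.09214356  78.555     ] [523.24689186  24.98025604  78.53188343] [-14.13604881  -2.12290125   5.31868453] [-0.65699126  2.37151313 -0.62903326] bayx -113.40774092575617
[[-0.0064, -0.0304], [-0.0003, 0.9995], [-1.0, -0.0001]] [-0.0312  0.9995  0.    ]
18.5 [525.52789062  25.09214356  78.555     ] [523.24402385  24.98645031  78.52402323] [-13.29054554  -2.84575345   5.36285611] [-0.71097282  2.37803238 -0.64474043] bayx -113.4104155638033
[[-0.0064, -0.0304], [-0.0003, 0.9995], [-1.0, -0.0001]] [-0.0312  0.9995  0.    ]
```

View pics/p.png

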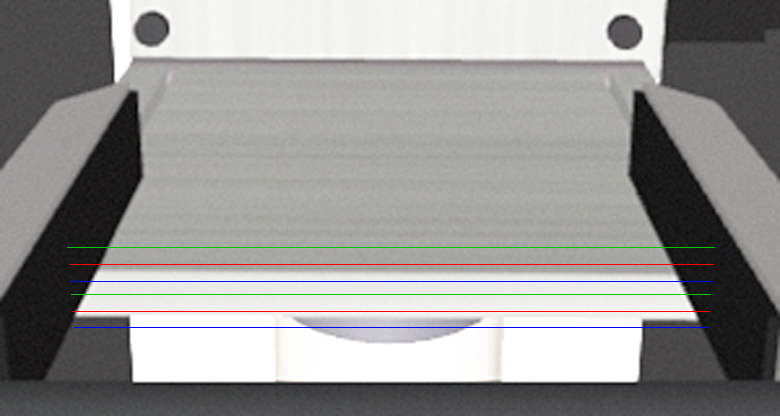

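>>> servo_tool(rows=[{"tx": -0.4, "ty": 0, "tz": 0, "wx": 0, "wy": 0, "wz": 0}, {"tx": -0.4, "ty": 0, "tz": 0, "wx": 0, "wy": 0, "wz": 0}, {"tx": -0.4, "ty": 0, "tz": 0, "wx": 0, "wy": 0, "wz": 0}, {"tx": -0.4, "ty": 0, "tz": 0, "wx": 0, "wy": 0, "wz": 0}, {"tx": -0.4, "ty": 0, "tz": 0, "wx": 0, "wy": 0, "wz": 0}, {"tx": -0.4, "ty": 0, "tz": 0, "wx": 0, "wy": 0, "wz": 0}, {"tx": -0.4, "ty": 0, "tz": 0, "wx": 0, "wy": 0, "wz": 0}, {"tx": -0.4, "ty": 0, "tz": 0, "wx": 0, "wy": 0, "wz": 0}, {"tx": -0.4, "ty": 0, "tz": 0, "wx": 0, "wy": 0, "wz": 0}, {"tx": -0.4, "ty": 0, "tz": 0, "wx": 0, "wy": 0, "wz": 0}])

```text
time: 19.55
position: [523.2, 25.0, 78.5]
tcp_rot: [0.707, 0.009, -0.013, -0.707]
contact_force: [-12.6, -2.7, 4.8]
opening: 86.0
```

```bash
python3 - <<'E'
from h import *
applied(-.4,0,0)
im=eyes.grab_frame("side"); cv2.imwrite("pics/q0.png",im)
D=eyes.calibration("side")
o=bot.get_obs(); print(o["time"],o["position"],o["contact_force"])
v=cv2.resize(im[165:275,265:425],None,fx=5,fy=5,interpolation=cv2.INTER_CUBIC)
for s in (8,10,12):
    q=[((proj(D,b2w((42+s,22*np.sin(a),55+22*np.cos(a)),[637.6,25.7,.026]))[0]-[265,165])*5).astype(int) for a in np.linspace(0,6.28,30)]
    cv2.polylines(v,[np.array(q)],1,(0,0,255) if s==10 else (0,200,0),1)
cv2.imwrite("pics/q.png",v)
im=eyes.grab_frame("scene"); cv2.imwrite("pics/q2.png",im)
E
```

```text
19.6 [523.2558473   24.99236229  78.55937397] [-12.24867963  -2.9860526    4.7676438 ]
```

View pics/q.png

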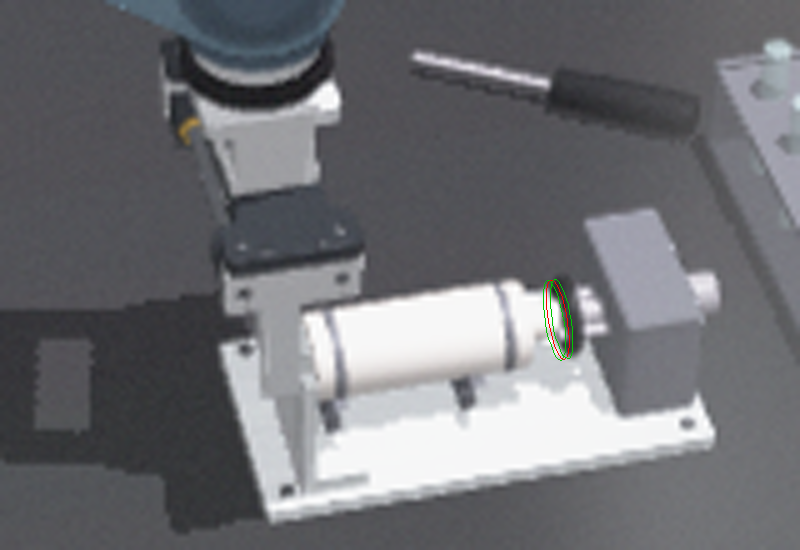

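View pics/q2.png

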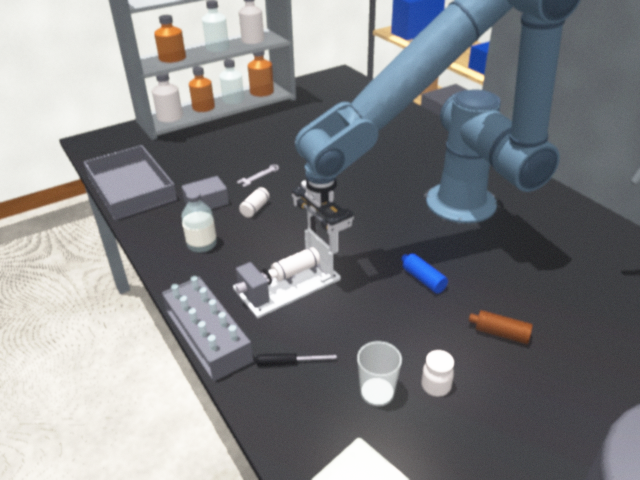

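```bash
python3 - <<'E'
from h import *
D=eyes.calibration("side");S=eyes.calibration("scene")
for n0,n1,C,nm in(("pics/a_side.png","pics/q0.png",D,"side"),("pics/a_scene.png","pics/q2.png",S,"scene")):
    a=cv2.imread(n0,0);b=cv2.imread(n1,0)
    p0=proj(C,b2w((42,0,55)))[0]; p1=proj(C,b2w((52,0,55)))[0]; print(nm,p0,"10mm=",p1-p0)
    A=cv2.resize(a,None,fx=8,fy=8,interpolation=cv2.INTER_CUBIC);B=cv2.resize(b,None,fx=8,fy=8,interpolation=cv2.INTER_CUBIC)
    # template: right/back edge of disc, lower half
    c=(p0*8).astype(int)
    for (x0,x1,y0,y1) in ((-30,40,-90,90),(-20,40,0,90),(-20,40,-90,0)) :
        if nm=="scene": x0,x1=-x1,-x0
        T=A[c[1]+y0:c[1]+y1,c[0]+x0:c[0]+x1]
        m=60; W=B[c[1]+y0-m:c[1]+y1+m,c[0]+x0-m:c[0]+x1+m]
        r=cv2.matchTemplate(W,T,cv2.TM_CCOEFF_NORMED); _,s,_,l=cv2.minMaxLoc(r); print(round(s,2),((np.array(l)-m)/8))
E
```

```text
side [372.39951297 228.82937112] 10mm= [ 3.526629   -0.59392151]
0.86 [ 4.375 -0.25 ]
0.84 [ 4.375 -0.125]
0.82 [4.875 1.125]
scene [271.61107407 274.31481925] 10mm= [-3.42287611  1.519185  ]
0.85 [-3.5    1.125]
0.68 [7.   4.75]
0.99 [-3.375  1.5  ]
```

```bash
python3 - <<'E'
from bench import bot
print(bot.job_done())
E
```

```text
the job is handed in; nothing more can be done
None
```

I handed the job in at about 19.7 s. The flap is upright against its two posts and the arm is still holding it there. I pulled it down to its stop, where the force rose to about 19 N. I then laid the white necked cartridge in the V-saddles with its neck to the seal and let go, and pushed the flap back up with the open fingers.

**Flap:** in the last second the tool stayed put to within 0.1 mm, pushing with about 12 N. About 7 N of that was already on the flap just before the force jumped and motion stopped at the posts. The rest goes into the posts, mostly the right one (−y) by the moment reading. In the wrist picture the flap's edge lies within about 0.01–0.02 rad of upright.

**Seal:** the scene camera shows it pushed in by about 10 mm, so about 12 N. The side camera match disagreed a little, at about 12 mm, which would be 14–15 N. It was a poorer match (0.86 against 0.99), and I put more weight on the scene camera.

**Rest of the bench:** in the last scene picture the other things, including the blue and brown look-alikes, look to be where they were.

Two early move calls were refused because I had left out some of the row keys; nothing moved.

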